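# Unpile the stitching bench

### The job

The stitching things have been piled up on the whetstone. Take the pile apart and set each thing down flat inside the rim of its own place: the lump of wax in the small yellow-floored tray, the red spool standing upright in the red dish, the black spool upright in the black dish, and the whetstone, stone side up, in the long blue-floored tray. The cream spool already stands in its cream dish: leave it undisturbed.

Things in the scene. Friction and masses are not known exactly. Their poses are not given: they have to be found in the camera images.
- wax: yellow-brown lump of beeswax, 37 (x) by 53 (y) by 24 (z) mm, 60 g, soft-edged; origin at the centre of its underside, z up. At the start it lies on top of the pile, across both spools, its underside about 90 mm above the table. Grip it across its 37 mm width (along its x).
- spool_red: spool of red thread with wooden end flanges, 46 mm diameter, 60 mm high, about 70 g; origin at the centre of its underside, z up along its axis. Grip it round its middle or its upper flange. At the start it stands on the whetstone beside the black spool (centres about 60 mm apart along the stone, underside 30 mm above the table), under the wax. Red and black may be either way round. (Another red spool, on the bare table at the back, is no part of the job.)
- spool_black: spool of black thread with white end flanges, 46 mm diameter, 60 mm high, about 70 g; origin at the centre of its underside, z up along its axis. Grip it round its middle or its upper flange. At the start it stands on the whetstone beside the red spool, under the wax.
- stone: grey whetstone set in a brown wooden block, the bottom of the pile: block 58 (x) by 165 (y) by 16 mm, stone on it 42 (x) by 140 (y) by 14 mm, 30 mm high in all, about 0.3 kg; origin at the centre of its underside, long axis y, z up. Grip the stone part across its 42 mm width (along x), at 16 to 30 mm above the origin. Either way round in its tray is right.
- spool_cream: spool of cream thread with wooden end flanges, 46 mm diameter, 60 mm high, about 70 g; origin at the centre of its underside, z up along its axis. Grip it round its middle or its upper flange. It stands in the cream dish from the start and must stay there.
- dish_red: round red dish (coloured rim, pale wooden floor), fixed to the table, 72 mm outside, 11 mm high; origin at the centre of its underside, z up. Its flat floor is 5 mm above the origin and 62 mm across inside the rim, so a spool has 8 mm of play all round.
- dish_black: round black dish (coloured rim, pale wooden floor), fixed to the table, 72 mm outside, 11 mm high; origin at the centre of its underside, z up. Its flat floor is 5 mm above the origin and 62 mm across inside the rim, so a spool has 8 mm of play all round.
- dish_cream: round cream dish (coloured rim, pale wooden floor), fixed to the table, 72 mm outside, 11 mm high; origin at the centre of its underside, z up. Its flat floor is 5 mm above the origin and 62 mm across inside the rim, so a spool has 8 mm of play all round. The cream spool stands in it.
- wax_tray: fixed rectangular tray with a wooden rim and a yellow floor, 67 by 83 mm outside, 11 mm high; origin at the centre of its underside, long axis y, z up. Flat floor 5 mm above the origin; inside the rim it measures 57 by 73 mm (x by y), so the wax (its long side along the tray's) has 10 mm of play on every side.
- stone_tray: fixed rectangular tray with a wooden rim and a blue floor, 88 by 195 mm outside, 11 mm high; origin at the centre of its underside, long axis y, z up. Flat floor 5 mm above the origin; inside the rim it measures 78 by 185 mm (x by y), so the whetstone's block (its long side along the tray's) has 10 mm of play on every side.
There are look-alikes about, which are no part of the job. What is shaped like the spool_red but green is not meant.

How it is judged:
By the outcome, as a careful person would: the job done as asked, in the order asked, and still so for the second after the job is handed in, with the robot touching nothing.
It also fails if it takes over 109 s, if anything falls off the work surface, if the arm or the gripper's body presses on something with over 40 N, if the wrist force passes 120 N, or if a joint passes its speed limit or range.

### The arm

A 6-joint arm with a two-finger parallel gripper is mounted at the origin on a cart in front of the work surface, level with it; the furniture and walls round the work are solid. World frame = base frame: x ahead of the robot, y to its left, z up, the work surface at z = 0. Lengths are in mm, angles in rad, forces in N, time in s.
With the tool pointing down it reaches from about 250 to 850 mm from the base axis. Payload 12.5 kg.
Tool frame: the origin (TCP) lies midway between the tips of the shut fingers; the grasp point (between the pads) lies 19 mm behind it; z points along the fingers, y is the direction in which the jaws open and shut (so a half turn about z gives the same grasp; the last joint's range is limited). The gripper opens to 93 mm and grips with 3 to 60 N. Pads are 15 mm wide; open, the fingers measure 128 mm over their backs; the gripper's body (75 mm by 188 mm) begins 65 mm behind the grasp point.
Start: joints at [-1.227, 0.351, 1.652, -0, 1.139, -0.085], TCP at [228.695, -500.183, 218.633] pointing down, gripper open.
Joint ranges: [-2.75, 2.75], [-0.79, 2.1], [0.01, 2.65], [-1.57, 4.71], [0.07, 3.14], [-2.87, 2.87]. Speed limits (rad/s): [2.22, 2.22, 2.79, 3.14, 3.14, 3.14].

### API

Orientations are given as a unit quaternion [x, y, z, w].
In Python, from plant import manip gives the robot as it stands.
- The arm moves only by the tool servo_tool, never from a script. Its arguments are lists of equal length, an entry for each row: "delta_pos": the shift along the tool's x, y, z in cm, a list of three; "yaw": the turn about the tool's z in rad. A call has 1 to 10 rows; each row is the pose to reach, as a shift and turn from the pose commanded when the call began, along the tool's axes at that moment; what a row does not reach only later rows make up. A row lasts 1/10 s, in which the tool goes at most 50 mm and 8.59 degrees, less where a joint would pass 70% of its speed; a pose out of reach is approached as far as the arm can. A call with a gripper value outside its range is refused whole. "gripper" is the opening, from 0 (shut) to 1 (fully open), set as the call begins (left out, the last holds). The fingers move at their own pace and stop on an object; the grip force is fixed at half the most. Time passes only in rows, so rows that repeat a pose let the fingers close. It gives the time, the measured TCP pose, the force and the opening at its end, in the units of the state.
- manip.state(): the state, without advancing time (a new reading comes with each control period).
- manip.read_camera(name): name is "scene" or "top" or "wrist"; returns the picture (400x640x3 uint8, blue, green, red); there is no depth.
- manip.camera_model(name): a dict with "mtx" (3x3 intrinsics, pixels), "R" (3x3) and "t" (3): a world point X has camera coordinates R X + t. Camera axes: x right, y down, z forward; pixel columns grow to the right and rows downward; lengths in mm; the calibration is good to about 2 mm. A picture is of the moment at which its call begins: read the wrist's pose just before it. camera_model takes no time and is no camera call; for the wrist camera it gives the pose at the moment of the call.
- manip.hand_in(): hands the job in, once; it reports no verdict.
The state is a dict: "time": time; "joints": joint angles; "joint_velocities": joint speeds; "joint_torque": joint torques, N m; "eef_pos": TCP position; "orientation": TCP orientation; "force": force on the tool from outside, world axes, zero at the start; "moment": the same for the moment, N m; "opening": finger opening in mm.
Only numpy, scipy, OpenCV 4.12 (cv2) and the standard library are available. Lean on these libraries where they do the work, as an engineer would, in place of code of your own. Each camera call takes 0.05 s, during which the arm holds its last target.

## Working session

There is one attempt and no reset: what is moved stays moved. The work goes in short steps, Python scripts to look and compute and a tool call to move; the robot and the scene stay as the last step left them, time stands still between calls to the robot, and variables do not carry over. Pictures are saved under pics/ and viewed, and the job is handed in when it is done.

Besides the shell and the picture viewer there is one more tool, called after "Emit:" as name(argument=value, ...) on one line, values as JSON. servo_tool: Moves the arm, as the interface text tells. Its arguments: {"type":"object","properties":{"delta_pos":{"type":"array"},"yaw":{"type":"array"},"gripper":{"type":"number"}},"required":["delta_pos","yaw"]}

```bash
mkdir -p pics; python3 - <<'E'
from plant import manip
import cv2
s=manip.state();print(s)
for n in ["scene","top"]:
    im=manip.read_camera(n);cv2.imwrite(f"pics/{n}0.png",im)
    print(n,manip.camera_model(n))
E
```

```text
{'time': 0.0, 'joints': array([-1.22659761e+00,  3.51215174e-01,  1.65241224e+00, -2.33562561e-05,
        1.13912412e+00, -8.46497727e-02]), 'joint_velocities': array([ 0.00038625,  0.00129684,  0.00070255,  0.00070796, -0.00108853,
       -0.00125561]), 'joint_torque': array([ 2.68472904e-03, -4.97317815e+01, -2.85254359e+01,  7.00537185e-02,
        2.57004169e-02, -1.28349325e-04]), 'eef_pos': array([ 228.57897468, -499.87130767,  218.11747794]), 'orientation': array([ 9.77097863e-01,  2.12789638e-01, -8.55005527e-05, -5.73195756e-04]), 'force': array([ 0.18297362, -0.20768367,  0.41507132]), 'moment': array([0.0726762 , 0.00826012, 0.00733875]), 'opening': 93.11751437454036}
scene {'mtx': array([[430.10651529,   0.        , 323.0542244 ],
       [  0.        , 430.10651529, 194.28185272],
       [  0.        ,   0.        ,   1.        ]]), 'R': array([[-0.90970996, -0.4149025 , -0.01684371],
       [-0.25273522,  0.58541706, -0.77033225],
       [ 0.32947337, -0.69652192, -0.6374202 ]]), 't': array([494.15510091, 220.74953397, 853.62641731])}
top {'mtx': array([[417.87155322,   0.        , 321.51902072],
       [  0.        , 417.87155322, 195.51648466],
       [  0.        ,   0.        ,   1.        ]]), 'R': array([[-0.0301392 , -0.99932788, -0.02086672],
       [-0.98190319,  0.03350577, -0.18639607],
       [ 0.18696994,  0.01487127, -0.98225307]]), 't': array([   4.85925035,  532.84527021, 1059.60562195])}
```

View pics/scene0.png

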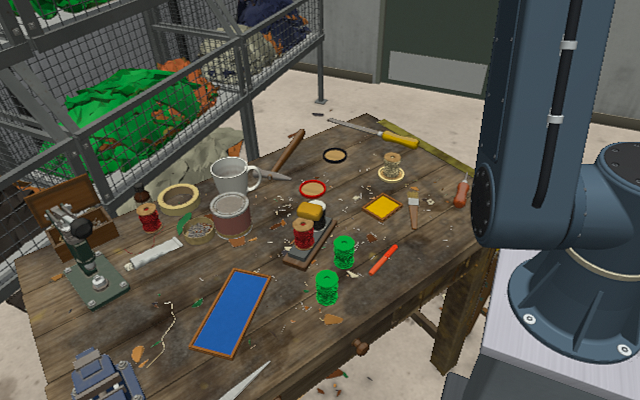

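View pics/top0.png

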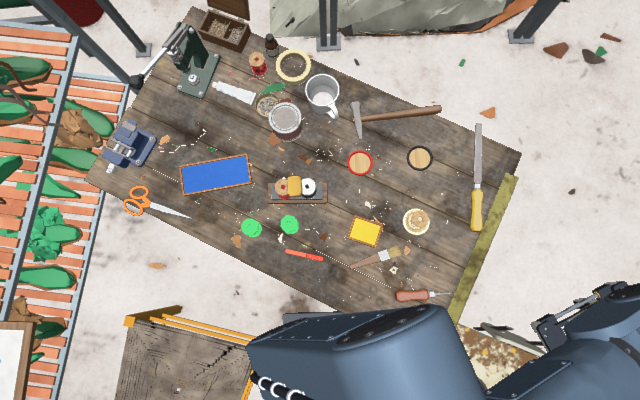

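The top view shows the pile near (298,190), the blue tray at (215,174), the yellow tray at (365,231), the red dish at (360,162), the black dish at (420,158) and the cream dish at (416,222). I'll enlarge it.

```bash
python3 - <<'E'
import cv2
im=cv2.imread("pics/top0.png")
cv2.imwrite("pics/t_a.png",cv2.resize(im[140:240,170:300],None,fx=6,fy=6,interpolation=cv2.INTER_CUBIC))
cv2.imwrite("pics/t_b.png",cv2.resize(im[145:255,260:390],None,fx=6,fy=5.4,interpolation=cv2.INTER_CUBIC)[:594])
cv2.imwrite("pics/t_c.png",cv2.resize(im[145:245,330:450],None,fx=6,fy=6,interpolation=cv2.INTER_CUBIC))
im=cv2.imread("pics/scene0.png")
cv2.imwrite("pics/s_a.png",cv2.resize(im[185:285,255:375],None,fx=6,fy=6,interpolation=cv2.INTER_CUBIC))
E
```

```text
(no output)
```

View pics/t_a.png

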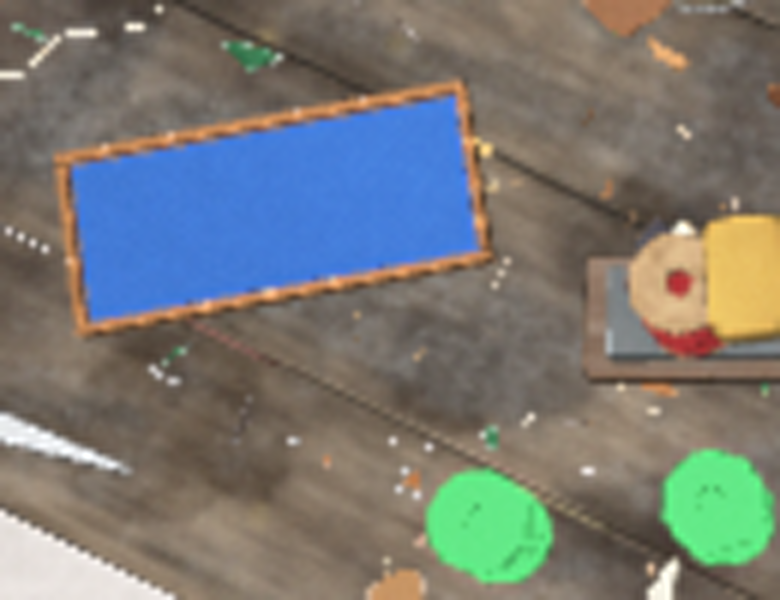

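View pics/t_c.png

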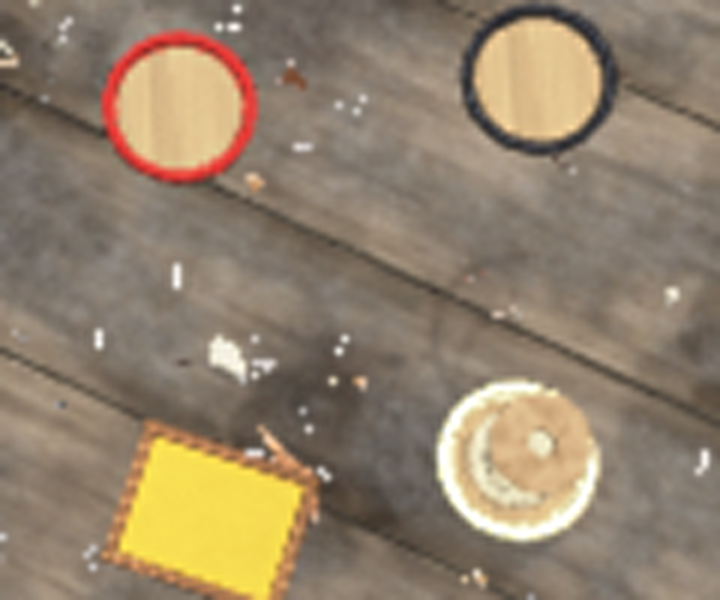

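View pics/t_b.png

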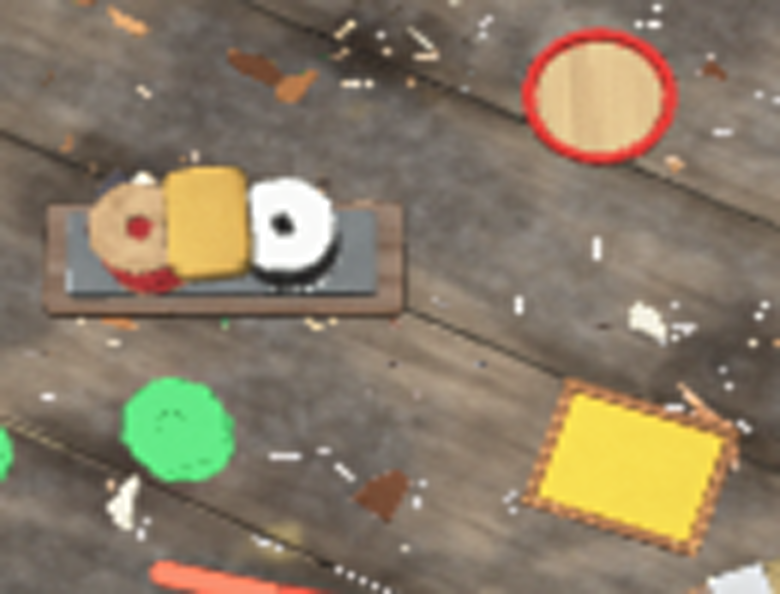

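View pics/s_a.png

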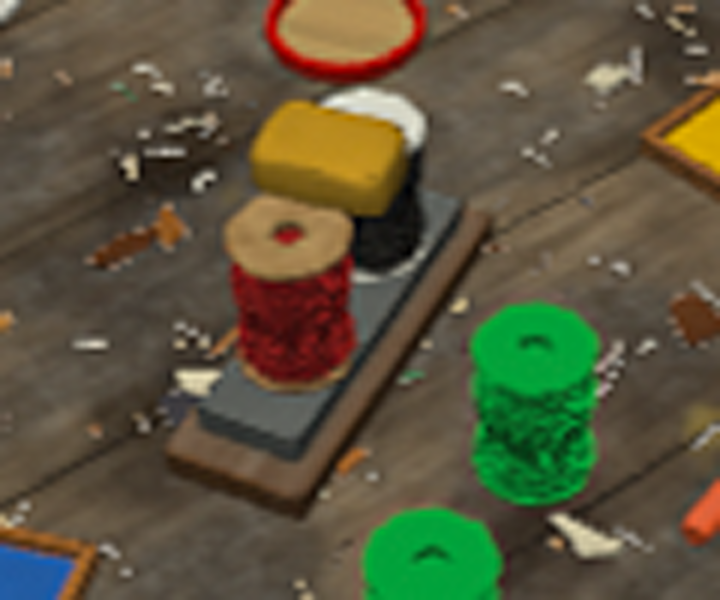

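```bash
cat > h.py <<'E'
import numpy as np
from plant import manip
def ray(name,uv,z,cm=None):
    c=cm or manip.camera_model(name); K,R,t=c["mtx"],c["R"],c["t"]
    d=R.T@np.linalg.inv(K)@np.array([uv[0],uv[1],1.]); C=-R.T@t
    return (C+d*(z-C[2])/d[2])
def proj(name,X,cm=None):
    c=cm or manip.camera_model(name); p=c["mtx"]@(c["R"]@np.array(X,float)+c["t"]); return p[:2]/p[2]
def crop(u,fx,fy,ox,oy): return ((u[0]+.5)/fx-.5+ox,(u[1]+.5)/fy-.5+oy)
def rect(P):
    P=np.array(P)[:,:2]; c=P.mean(0); e=[P[(i+1)%4]-P[i] for i in range(4)]; L=[np.linalg.norm(x) for x in e]
    a=(e[0]-e[2]); b=(e[1]-e[3])
    l=a if np.linalg.norm(a)>np.linalg.norm(b) else b
    return c.round(1),np.round(L,1),round(np.degrees(np.arctan2(l[1],l[0])),1)
def move(s,tgt,yaw=0):
    """delta tool cm"""
    from scipy.spatial.transform import Rotation as Ro
    return Ro.from_quat(s["orientation"]).as_matrix().T@(np.array(tgt)-s["eef_pos"])/10
E
python3 - <<'E'
from h import *
A=lambda u:crop(u,6,6,170,140)
B=lambda u:crop(u,6,5.4,260,145)
C=lambda u:crop(u,6,6,330,145)
r=lambda p,z:ray("top",p,z)
print("stonetray",rect([r(A(u),11) for u in [(55,157),(462,82),(492,258),(83,333)]]))
print("waxtray",rect([r(B(u),11) for u in [(567,380),(740,433),(697,555),(522,503)]]))
print("stone",rect([r(B(u),16) for u in [(47,205),(406,205),(404,316),(43,315)]]))
print("stonetop",rect([r(B(u),30) for u in [(66,208),(377,208),(376,294),(68,294)]]))
print("wax",rect([r(B(u),112) for u in [(168,168),(246,168),(248,275),(168,278)]]))
print("red",r(B((142,228)),90),"black",r(B((282,226)),90))
print("dred",r(C((181,107)),11),"dblk",r(C((539,79)),11),"dcream",r(C((519,461)),11),"cream",r(C((543,440)),65))
# cross check scene
S=lambda u:crop(u,6,6,255,185)
print("scene: red",ray("scene",S((289,238)),90),"blk",ray("scene",S((376,120)),90),"reddish",ray("scene",(312,188),11))
print(manip.camera_model("wrist"))
from scipy.spatial.transform import Rotation as Ro
print(Ro.from_quat(manip.state()["orientation"]).as_matrix().round(3))
E
```

```text
stonetray (array([611.3, 283.7]), array([193.4,  86.3, 191.7,  86. ]), np.float64(-81.3))
waxtray (array([ 438.3, -125.6]), array([82.1, 64.2, 82. , 65.4]), np.float64(-110.5))
stone (array([549.3,  55.2]), array([165.3,  57.4, 164.7,  57.1]), np.float64(-92.1))
stonetop (array([551.2,  55.5]), array([141.4,  44. , 139. ,  44.2]), np.float64(-92.0))
wax (array([548.5,  55. ]), array([33. , 51.1, 33.5, 52.5]), np.float64(179.4))
red [551.28837879  84.92177781  90.        ] black [550.18398614  24.81876147  90.        ]
dred [ 630.41838828 -121.02567333   11.        ] dblk [ 637.88930116 -287.43860884   11.        ] dcream [ 460.13790719 -265.3364654    11.        ] cream [ 462.41902841 -264.94787365   65.        ]
scene: red [549.17867697  87.49067529  90.        ] blk [547.92502065  17.3647431   90.        ] reddish [ 629.49107729 -119.21124701   11.        ]
{'mtx': array([[281.95531948,   0.        , 322.88259791],
       [  0.        , 281.95531948, 202.90891514],
       [  0.        ,   0.        ,   1.        ]]), 'R': array([[ 0.41555527, -0.9095673 , -0.00106828],
       [-0.87669218, -0.40084793,  0.26595444],
       [-0.24233168, -0.10958221, -0.96398501]]), 't': array([-549.126674  ,  -31.46176732,  390.32403115])}
[[ 0.909  0.416 -0.   ]
 [ 0.416 -0.909  0.001]
 [ 0.    -0.001 -1.   ]]
```

Emit:
servo_tool(delta_pos=[[52.2,-37.1,1.8],[52.2,-37.1,1.8],[52.2,-37.1,1.8],[52.2,-37.1,1.8],[52.2,-37.1,1.8],[52.2,-37.1,1.8],[52.2,-37.1,1.8],[52.2,-37.1,1.8],[52.2,-37.1,1.8],[52.2,-37.1,1.8]], yaw=[0.44,0.44,0.44,0.44,0.44,0.44,0.44,0.44,0.44,0.44], gripper=1)

```text
time: 1.1
eef_pos: [475.8, -71.8, 204.7]
orientation: [1.0, -0.006, -0.0, 0.0]
force: [1.0, -1.0, 1.2]
opening: 93.2
```

```bash
cat >> h.py <<'E'
def plan(tgt,ang):
    from scipy.spatial.transform import Rotation as Ro
    s=manip.state(); M=Ro.from_quat(s["orientation"]).as_matrix()
    a=np.degrees(np.arctan2(M[1,1],M[0,1])); d=(a-ang+180)%360-180
    print("t",s["time"],"pos",s["eef_pos"].round(1),"jawang",a.round(1),"F",s["force"].round(1),"open",round(s["opening"],1),"J1,6",s["joints"][[0,5]].round(2))
    print("delta cm",move(s,tgt).round(2),"yaw",round(np.radians(d),3))
E
python3 -c "
from h import *
plan((548.5,55,200),-90.6)"
```

```text
t 1.1 pos [475.8 -71.8 204.7] jawang -90.6 F [ 1.  -1.   1.2] open 93.2 J1,6 [-0.25  1.34]
delta cm [  7.13 -12.76   0.47] yaw -0.001
```

Emit:
servo_tool(delta_pos=[[7.1,-12.7,0.5],[7.1,-12.7,0.5],[7.1,-12.7,0.5],[7.1,-12.7,0.5],[7.1,-12.7,0.5]], yaw=[0,0,0,0,0])

```text
time: 1.6
eef_pos: [547.4, 52.9, 199.2]
orientation: [1.0, -0.005, -0.001, 0.0]
force: [-0.1, -0.6, -0.1]
opening: 92.9
```

```bash
python3 -c "
from h import *
import cv2
plan((548.5,55,200),-90.6)
cm=manip.camera_model('wrist');im=manip.read_camera('wrist');cv2.imwrite('pics/w1.png',im)
np.savez('pics/w1.npz',**cm)
print(-cm['R'].T@cm['t'])
plan((548.5,55,200),-90.6)
for n,p in dict(wax=(548.5,55,114),red=(551.3,85,90),blk=(550.2,24.8,90)).items(): print(n,proj('wrist',p,cm))
"
```

```text
t 1.6 pos [547.4  52.9 199.2] jawang -90.5 F [-0.1 -0.6 -0.1] open 92.9 J1,6 [0.01 1.59]
delta cm [ 0.11 -0.21 -0.08] yaw 0.001
[620.82294859  52.34595936 364.97226538]
t 1.65 pos [547.2  52.1 199.4] jawang -90.6 F [ 0.1 -0.2  0.5] open 93.0 J1,6 [0.01 1.59]
delta cm [ 0.13 -0.3  -0.06] yaw -0.0
wax [320.75071801 205.7546594 ]
red [291.06963454 196.74835025]
blk [350.90745647 197.24779754]
```

View pics/w1.png

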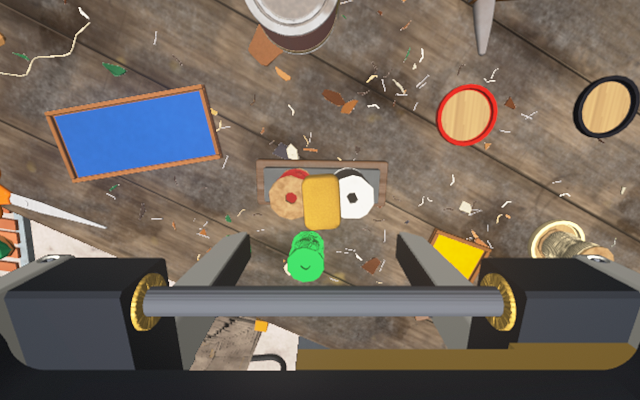

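The wax is centred at about (321,202), with spools at (290,197) and (352,197). That agrees with my projections to within about 4 px, so I'll descend.

Emit:
servo_tool(delta_pos=[[0.2,-0.2,4],[0.2,-0.2,8],[0.2,-0.2,8],[0.2,-0.2,8],[0.2,-0.2,8]], yaw=[0,0,0,0,0])

```text
time: 2.15
eef_pos: [550.7, 53.8, 122.0]
orientation: [1.0, -0.006, 0.001, -0.0]
force: [0.3, 0.7, 0.2]
opening: 92.7
```

```bash
python3 -c "
from h import *
plan((550,55,98),-90.6)"
```

```text
t 2.15 pos [550.7  53.8 122. ] jawang -90.7 F [0.3 0.7 0.2] open 92.7 J1,6 [0.01 1.6 ]
delta cm [-0.08 -0.12  2.4 ] yaw -0.001
```

Emit:
servo_tool(delta_pos=[[0,-0.1,1.2],[0,-0.1,2.4],[0,-0.1,2.4],[0,-0.1,2.4]], yaw=[0,0,0,0])

```text
time: 2.55
eef_pos: [549.5, 55.3, 95.5]
orientation: [1.0, -0.006, -0.0, 0.0]
force: [-0.8, -0.5, 0.1]
opening: 92.8
```

Emit:
servo_tool(delta_pos=[[0,0,0],[0,0,0],[0,0,0],[0,0,0],[0,0,0],[0,0,0]], yaw=[0,0,0,0,0,0], gripper=0.2)

```text
time: 3.15
eef_pos: [549.7, 55.3, 95.8]
orientation: [1.0, -0.006, 0.0, -0.0]
force: [0.4, -0.4, 0.2]
opening: 49.4
```

```bash
python3 -c "
from h import *
plan((550,55,170),-90.6)"
```

```text
t 3.15 pos [549.7  55.3  95.8] jawang -90.6 F [ 0.4 -0.4  0.2] open 49.4 J1,6 [0.02 1.6 ]
delta cm [ 0.03  0.03 -7.42] yaw -0.001
```

Emit:
servo_tool(delta_pos=[[0,0,-0.2],[0,0,-0.2],[0,0,-0.2],[0,0,-0.2],[0,0,-0.2],[0,0,-0.2]], yaw=[0,0,0,0,0,0])

```text
time: 3.75
eef_pos: [549.9, 55.3, 98.1]
orientation: [1.0, -0.006, 0.0, -0.0]
force: [-0.8, -0.1, 6.2]
opening: 35.4
```

```bash
python3 -c "
from h import *
plan((550,55,170),-90.6)"
```

```text
t 3.75 pos [549.9  55.3  98.1] jawang -90.6 F [-0.8 -0.1  6.2] open 35.4 J1,6 [0.02 1.6 ]
delta cm [ 0.01  0.03 -7.19] yaw -0.001
```

Emit:
servo_tool(delta_pos=[[0,0,0],[0,0,0],[0,0,-1],[0,0,-3],[0,0,-6],[0,0,-8],[0,0,-8],[0,0,-8]], yaw=[0,0,0,0,0,0,0,0])

```text
time: 4.55
eef_pos: [549.4, 55.3, 177.5]
orientation: [1.0, -0.006, -0.0, 0.0]
force: [-0.6, -0.6, -1.7]
opening: 35.7
```

```bash
python3 -c "
from h import *
import cv2
plan((438.3,-125.6,100),-20.5)
cv2.imwrite('pics/w2.png',manip.read_camera('wrist'))
im=manip.read_camera('scene');cv2.imwrite('pics/s2.png',cv2.resize(im[145:285,235:435],None,fx=4,fy=4,interpolation=cv2.INTER_CUBIC))
"
```

```text
t 4.55 pos [549.4  55.3 177.5] jawang -90.6 F [-0.6 -0.6 -1.7] open 35.7 J1,6 [0.02 1.6 ]
delta cm [-10.91  18.21   7.75] yaw -1.224
```

View pics/w2.png

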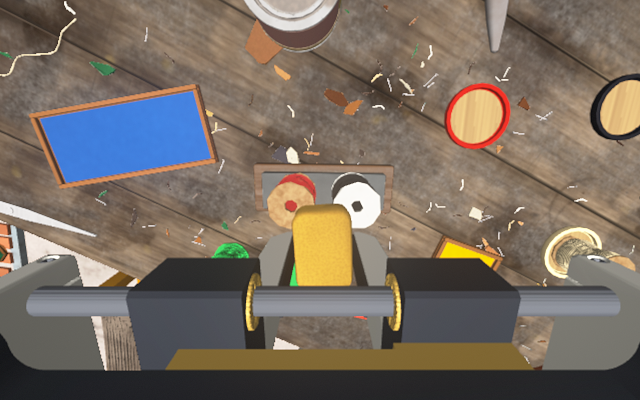

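View pics/s2.png

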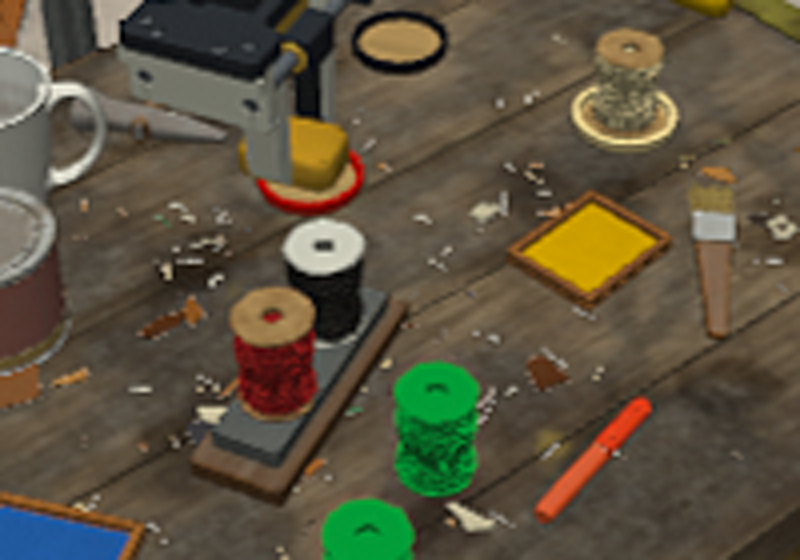

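Emit:
servo_tool(delta_pos=[[-3,5,0],[-6,10,1],[-10.9,18.2,3],[-10.9,18.2,6],[-10.9,18.2,7.7],[-10.9,18.2,7.7],[-10.9,18.2,7.7],[-10.9,18.2,7.7],[-10.9,18.2,7.7],[-10.9,18.2,7.7]], yaw=[-0.15,-0.3,-0.45,-0.6,-0.75,-0.9,-1.05,-1.2,-1.224,-1.224])

```text
time: 5.65
eef_pos: [438.1, -125.3, 99.9]
orientation: [0.821, 0.57, -0.001, -0.001]
force: [0.4, 0.6, -0.8]
opening: 35.7
```

```bash
python3 -c "
from h import *
import cv2
plan((438.3,-125.6,13.5),-20.5)
cm=manip.camera_model('wrist')
cv2.imwrite('pics/w3.png',manip.read_camera('wrist'))
c=np.array([438.3,-125.6]);a=np.radians(-20.5);X=np.array([np.cos(a),np.sin(a)]);Y=np.array([-X[1],X[0]])
for sx in(-1,1):
  for sy in(-1,1): print(sx,sy,proj('wrist',[*(c+sx*33.5*X+sy*41.5*Y),11],cm).round(1))
im=manip.read_camera('scene');cv2.imwrite('pics/s3.png',cv2.resize(im[145:285,275:475],None,fx=4,fy=4,interpolation=cv2.INTER_CUBIC))
"
```

```text
t 5.65 pos [ 438.1 -125.3   99.9] jawang -20.5 F [ 0.4  0.6 -0.8] open 35.7 J1,6 [-0.38 -0.02]
delta cm [-0.02  0.05  8.64] yaw 0.001
-1 -1 [289.8 247.2]
-1 1 [286.9 162.3]
1 -1 [358.1 247.3]
1 1 [361.2 162.4]
```

View pics/w3.png

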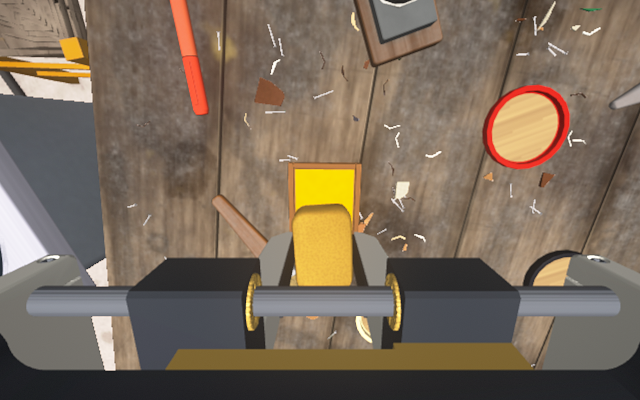

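View pics/s3.png

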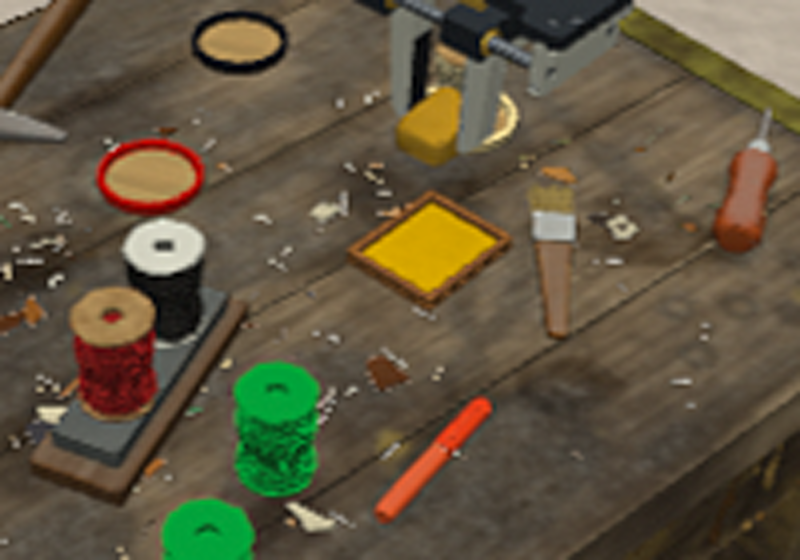

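Wax is held above the tray; the tray's far corners at (289,164) and (361,164) match my prediction within 2 px. Lowering.

Emit:
servo_tool(delta_pos=[[-0.1,0,3],[-0.1,0,6],[-0.1,0,7.5],[-0.1,0,8],[-0.1,0,8.3],[-0.1,0,8.5],[-0.1,0,8.5]], yaw=[0,0,0,0,0,0,0])

```text
time: 6.45
eef_pos: [438.6, -126.5, 16.3]
orientation: [0.822, 0.57, 0.0, 0.0]
force: [0.2, 0.0, -0.8]
opening: 35.5
```

```bash
python3 -c "
from h import *
import cv2
plan((438.3,-125.6,13.5),-20.5)
im=manip.read_camera('scene');cv2.imwrite('pics/s4.png',cv2.resize(im[165:245,315:435],None,fx=6,fy=6,interpolation=cv2.INTER_CUBIC))
"
```

```text
t 6.45 pos [ 438.6 -126.5   16.3] jawang -20.5 F [ 0.2  0.  -0.8] open 35.5 J1,6 [-0.38 -0.02]
delta cm [ 0.07 -0.06  0.28] yaw -0.001
```

View pics/s4.png

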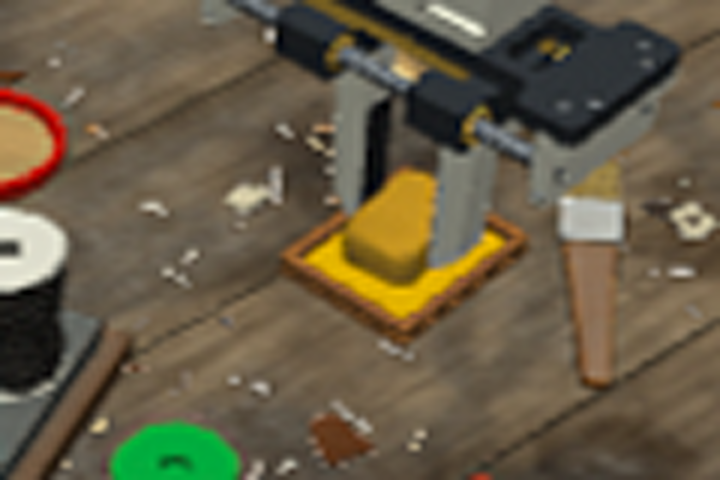

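Emit:
servo_tool(delta_pos=[[0,0,0.1],[0,0,0.2],[0,0,0.3],[0,0,0.3]], yaw=[0,0,0,0])

```text
time: 6.9
eef_pos: [438.4, -126.5, 13.1]
orientation: [0.822, 0.57, 0.0, 0.0]
force: [-1.6, -0.1, 3.8]
opening: 35.5
```

Emit:
servo_tool(delta_pos=[[0,0,0],[0,0,0],[0,0,0],[0,0,0]], yaw=[0,0,0,0], gripper=0.6)

```text
time: 7.3
eef_pos: [438.3, -126.4, 12.8]
orientation: [0.822, 0.57, -0.0, -0.0]
force: [-0.0, -1.0, -0.2]
opening: 55.6
```

```bash
python3 -c "
from h import *
plan((438.3,-125.6,120),-20.5)
"
```

```text
t 7.3 pos [ 438.3 -126.4   12.8] jawang -20.5 F [-0.  -1.  -0.2] open 55.6 J1,6 [-0.38 -0.02]
delta cm [  0.07  -0.03 -10.72] yaw -0.0
```

Emit:
servo_tool(delta_pos=[[0,0,-3],[0,0,-7],[0,0,-11],[0,0,-13],[0,0,-13],[0,0,-13]], yaw=[0,0,0,0,0,0], gripper=1)

```text
time: 7.9
eef_pos: [438.1, -126.3, 142.4]
orientation: [0.822, 0.57, -0.0, -0.0]
force: [-0.7, 0.5, -0.2]
opening: 92.7
```

```bash
python3 -c "
from h import *
import cv2
plan((551,85.5,145),-2)
cm=manip.camera_model('wrist')
im=manip.read_camera('top');cv2.imwrite('pics/t5.png',cv2.resize(im[205:255,330:410],None,fx=8,fy=8,interpolation=cv2.INTER_CUBIC))
im=manip.read_camera('scene');cv2.imwrite('pics/s5.png',cv2.resize(im[165:245,315:435],None,fx=6,fy=6,interpolation=cv2.INTER_CUBIC))
"
```

```text
t 7.9 pos [ 438.1 -126.3  142.4] jawang -20.5 F [-0.7  0.5 -0.2] open 92.7 J1,6 [-0.38 -0.02]
delta cm [23.8   3.15 -0.26] yaw -0.323
```

View pics/s5.png

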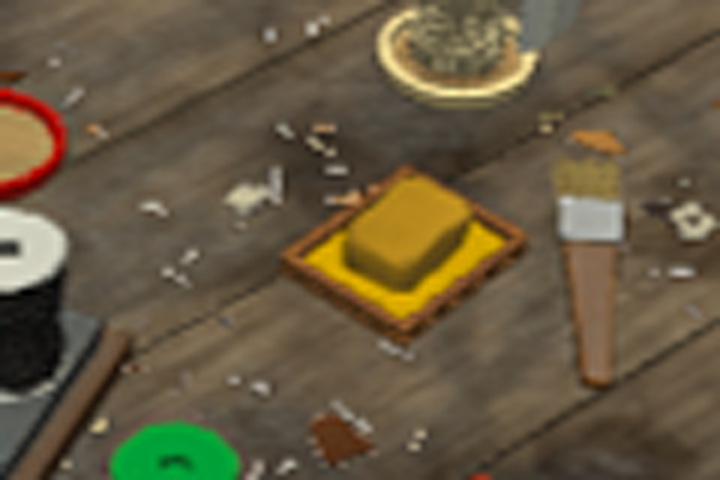

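View pics/t5.png

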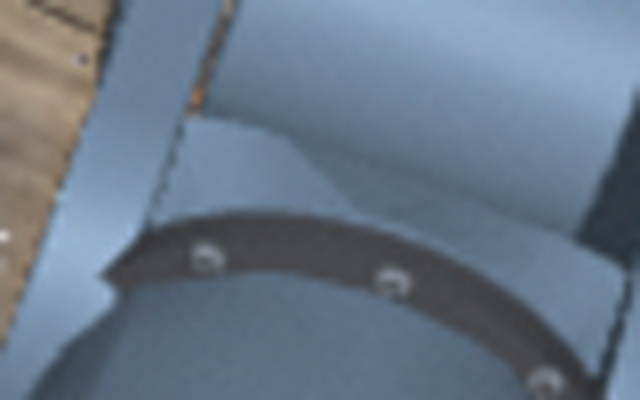

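The wax lies flat inside the rim of the yellow tray. Next is red.

Emit:
servo_tool(delta_pos=[[4,0.5,0],[9,1.2,0],[14,2,0],[19,2.7,0],[23.8,3.1,0],[23.8,3.1,0],[23.8,3.1,0],[23.8,3.1,0]], yaw=[-0.1,-0.2,-0.32,-0.32,-0.32,-0.32,-0.32,-0.32])

```text
time: 8.8
eef_pos: [549.9, 84.8, 141.8]
orientation: [0.721, 0.693, -0.001, -0.001]
force: [0.1, 0.5, -0.1]
opening: 93.5
```

```bash
python3 -c "
from h import *
import cv2
plan((551,85.5,60),-2)
cm=manip.camera_model('wrist')
im=manip.read_camera('wrist');cv2.imwrite('pics/w6.png',im)
for n,p in dict(red=(551,85.5,90),blk=(550.2,24.5,90)).items(): print(n,proj('wrist',p,cm))
np.savez('pics/w6.npz',**cm)
"
```

```text
t 8.8 pos [549.9  84.8 141.8] jawang -2.2 F [ 0.1  0.5 -0.1] open 93.5 J1,6 [0.07 0.11]
delta cm [0.08 0.12 8.18] yaw -0.004
red [324.99251132 218.32607511]
blk [326.65453462 284.80810588]
```

View pics/w6.png

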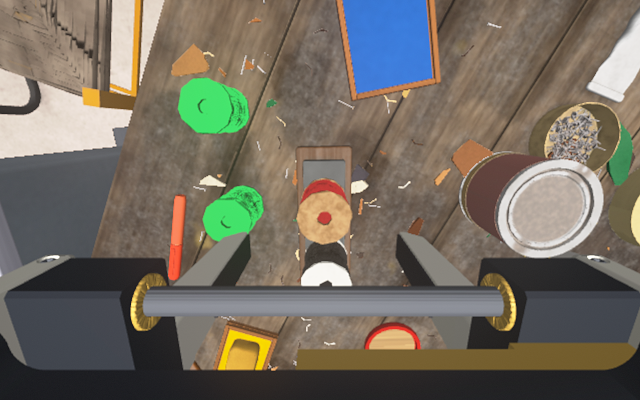

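```bash
python3 -c "
from h import *
B=lambda u:crop(u,6,5.4,260,145)
print(ray('top',B((178,430)),60), ray('top',(251.5,228),60))
cm=dict(np.load('pics/w6.npz'))
print('tin near',ray('wrist',(461,190),0,cm),'top near at h',[ray('wrist',(508,207),h,cm).round(0) for h in(60,80,100)])
"
```

```text
[457.72297423  73.82908678  60.        ] [451.05655784 172.3626613   60.        ]
tin near [703.37986665  82.74777678   0.        ] top near at h [array([718.,  80.,  60.]), array([705.,  86.,  80.]), array([692.,  93., 100.])]
```

Emit:
servo_tool(delta_pos=[[0.1,0.1,0],[0.1,0.1,0],[0.1,0.1,3],[0.1,0.1,6],[0.1,0.1,7.7],[0.1,0.1,8.2],[0.1,0.1,8.2],[0.1,0.1,8.2]], yaw=[0,0,0,0,0,0,0,0], gripper=0.8)

```text
time: 9.65
eef_pos: [552.4, 86.5, 61.8]
orientation: [0.72, 0.693, 0.001, 0.0]
force: [0.1, 0.4, 0.8]
opening: 74.4
```

Emit:
servo_tool(delta_pos=[[0,0,0],[0,0,0],[0,0,0],[0,0,0],[0,0,0],[0,0,0],[0,0,0]], yaw=[0,0,0,0,0,0,0], gripper=0.25)

```text
time: 10.35
eef_pos: [551.9, 86.6, 61.0]
orientation: [0.72, 0.694, 0.0, 0.0]
force: [-0.9, 1.4, 3.9]
opening: 45.3
```

```bash
python3 -c "
from h import *
plan((551,85.5,145),-2)
"
```

```text
t 10.35 pos [551.9  86.6  61. ] jawang -2.2 F [-0.9  1.4  3.9] open 45.3 J1,6 [0.07 0.11]
delta cm [-0.12 -0.08 -8.4 ] yaw -0.003
```

Emit:
servo_tool(delta_pos=[[0,0,0],[0,0,0],[0,0,-1],[0,0,-3],[0,0,-6],[0,0,-9],[0,0,-9],[0,0,-9]], yaw=[0,0,0,0,0,0,0,0])

```text
time: 11.15
eef_pos: [551.8, 86.6, 151.1]
orientation: [0.72, 0.694, 0.0, 0.0]
force: [-0.3, -0.2, -0.8]
opening: 45.5
```

```bash
python3 -c "
from h import *
import cv2
plan((630,-120.5,110),-2)
im=manip.read_camera('scene');cv2.imwrite('pics/s7.png',cv2.resize(im[145:285,235:435],None,fx=4,fy=4,interpolation=cv2.INTER_CUBIC))
"
```

```text
t 11.15 pos [551.8  86.6 151.1] jawang -2.2 F [-0.3 -0.2 -0.8] open 45.5 J1,6 [0.07 0.11]
delta cm [-20.4    8.6    4.11] yaw -0.003
```

View pics/s7.png

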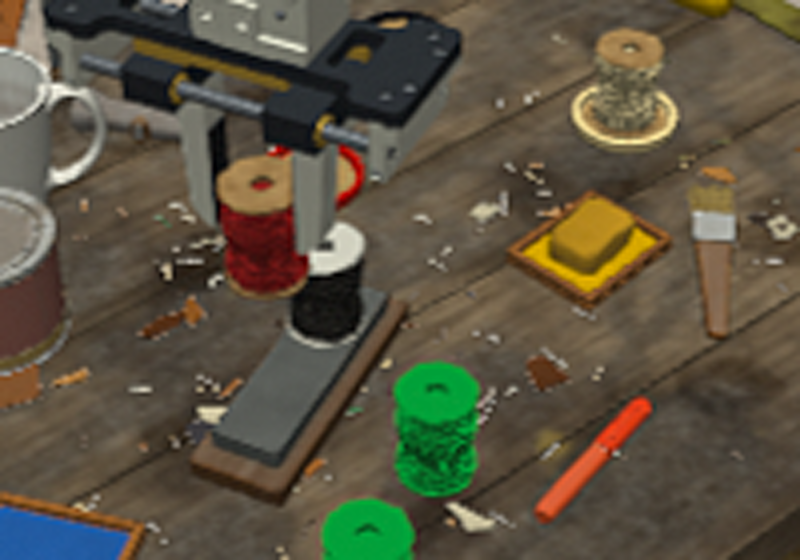

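Red hangs upright from the gripper with black still standing, so I'll carry it to the red dish.

Emit:
servo_tool(delta_pos=[[-4,1.7,0],[-8,3.4,0],[-12,5.1,0],[-16,6.8,1],[-20.4,8.6,3],[-20.4,8.6,5],[-20.4,8.6,7],[-20.4,8.6,7],[-20.4,8.6,7],[-20.4,8.6,7]], yaw=[0,0,0,0,0,0,0,0,0,0])

```text
time: 12.2
eef_pos: [630.4, -120.3, 81.6]
orientation: [0.72, 0.694, 0.0, 0.0]
force: [0.4, -0.9, -1.0]
opening: 45.2
```

```bash
python3 -c "
from h import *
import cv2
plan((630,-120.5,37.5),-2)
im=manip.read_camera('scene');cv2.imwrite('pics/s8.png',cv2.resize(im[125:225,255:375],None,fx=6,fy=6,interpolation=cv2.INTER_CUBIC))
im=manip.read_camera('top');cv2.imwrite('pics/t8.png',cv2.resize(im[120:240,290:430],None,fx=5,fy=5,interpolation=cv2.INTER_CUBIC))
"
```

```text
t 12.2 pos [ 630.4 -120.3   81.6] jawang -2.2 F [ 0.4 -0.9 -1. ] open 45.2 J1,6 [-0.26 -0.22]
delta cm [-0.02 -0.04  4.41] yaw -0.003
```

View pics/s8.png

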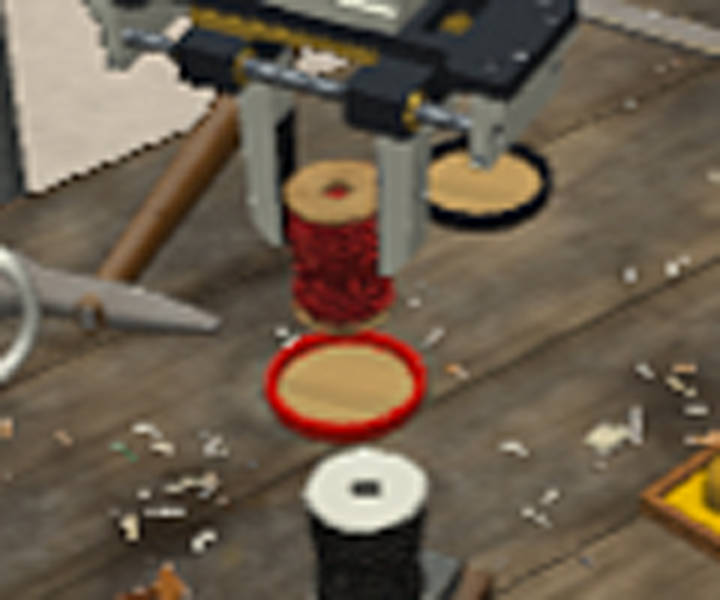

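View pics/t8.png

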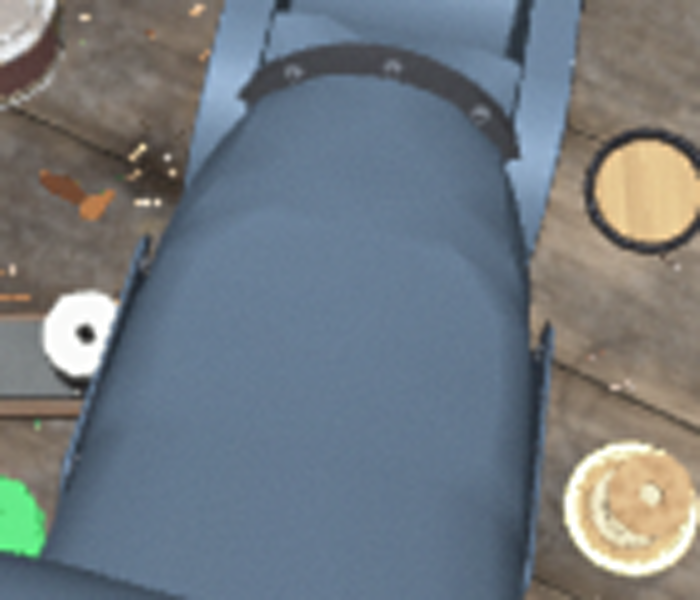

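Emit:
servo_tool(delta_pos=[[0,0,2],[0,0,3.3],[0,0,3.9],[0,0,4.2],[0,0,4.3],[0,0,4.4],[0,0,4.4]], yaw=[0,0,0,0,0,0,0])

```text
time: 13.0
eef_pos: [630.2, -120.6, 37.1]
orientation: [0.72, 0.694, 0.0, 0.0]
force: [-0.5, 0.1, -1.1]
opening: 45.6
```

```bash
python3 -c "
from h import *
import cv2
plan((630,-120.5,36),-2)
im=manip.read_camera('scene');cv2.imwrite('pics/s9.png',cv2.resize(im[125:225,255:375],None,fx=6,fy=6,interpolation=cv2.INTER_CUBIC))
"
```

```text
t 13.0 pos [ 630.2 -120.6   37.1] jawang -2.2 F [-0.5  0.1 -1.1] open 45.6 J1,6 [-0.26 -0.22]
delta cm [ 0.01 -0.02  0.11] yaw -0.003
```

View pics/s9.png

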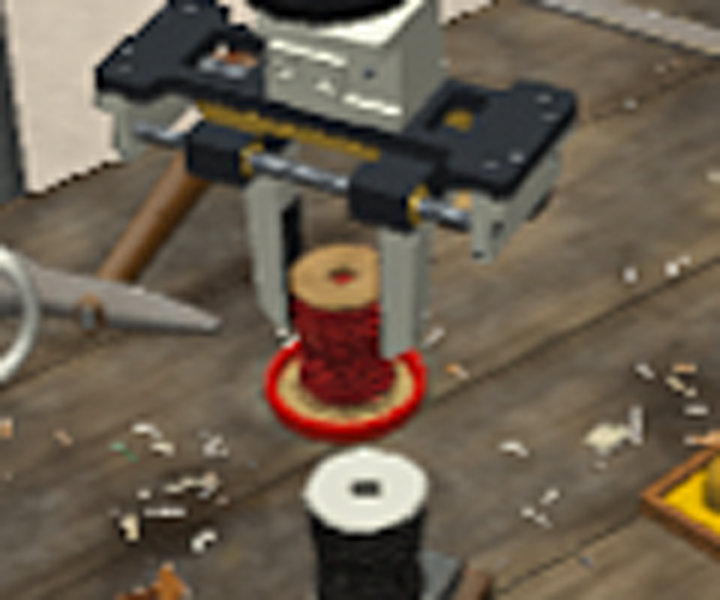

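Emit:
servo_tool(delta_pos=[[0,0,0.1],[0,0,0.15],[0,0,0.15]], yaw=[0,0,0])

```text
time: 13.35
eef_pos: [630.1, -120.5, 35.7]
orientation: [0.72, 0.694, 0.0, 0.0]
force: [-1.8, 0.2, 3.3]
opening: 45.5
```

Emit:
servo_tool(delta_pos=[[0,0,0],[0,0,0],[0,0,0],[0,0,0]], yaw=[0,0,0,0], gripper=0.8)

```text
time: 13.75
eef_pos: [629.9, -120.5, 35.2]
orientation: [0.72, 0.694, -0.0, -0.0]
force: [0.2, 0.4, -1.1]
opening: 71.6
```

Emit:
servo_tool(delta_pos=[[0,0,-2],[0,0,-5],[0,0,-9],[0,0,-11],[0,0,-11]], yaw=[0,0,0,0,0])

```text
time: 14.25
eef_pos: [631.5, -120.9, 148.6]
orientation: [0.72, 0.694, 0.001, 0.002]
force: [0.6, 0.2, -0.1]
opening: 74.3
```

```bash
python3 -c "
from h import *
import cv2
plan((550.5,24.5,145),-2)
cv2.imwrite('pics/w10.png',manip.read_camera('wrist'))
"
```

```text
t 14.25 pos [ 631.5 -120.9  148.6] jawang -2.2 F [ 0.6  0.2 -0.1] open 74.3 J1,6 [-0.26 -0.22]
delta cm [14.22 -8.64  0.3 ] yaw -0.003
```

View pics/w10.png

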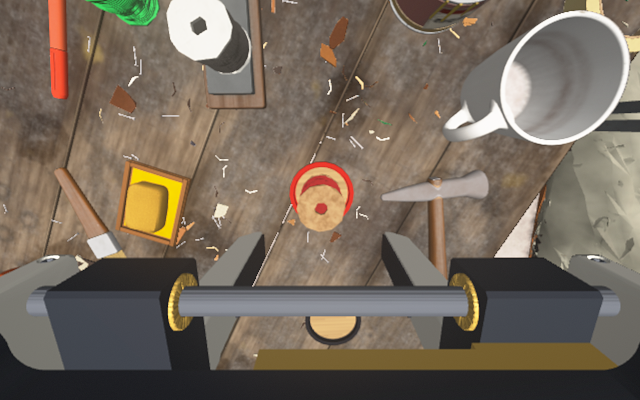

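Red stands in its dish at (320,205), and the wax is well inside its rim at (147,205). Now black.

Emit:
servo_tool(delta_pos=[[4,-2.4,0],[8,-4.8,0],[12,-7.2,0],[14.2,-8.6,0],[14.2,-8.6,0],[14.2,-8.6,0],[14.2,-8.6,0]], yaw=[0,0,0,0,0,0,0])

```text
time: 15.0
eef_pos: [549.7, 23.8, 144.7]
orientation: [0.721, 0.693, -0.0, -0.0]
force: [-0.4, 0.3, 0.4]
opening: 74.3
```

```bash
python3 -c "
from h import *
import cv2
plan((550.5,24.5,60),-2)
cm=manip.camera_model('wrist')
im=manip.read_camera('wrist');cv2.imwrite('pics/w11.png',im[100:300])
print(proj('wrist',(550.5,24.5,90),cm))
np.savez('pics/w11.npz',**cm)
"
```

```text
t 15.0 pos [549.7  23.8 144.7] jawang -2.2 F [-0.4  0.3  0.4] open 74.3 J1,6 [-0.04 -0.  ]
delta cm [0.07 0.08 8.47] yaw -0.004
[324.52031001 217.27072635]
```

View pics/w11.png

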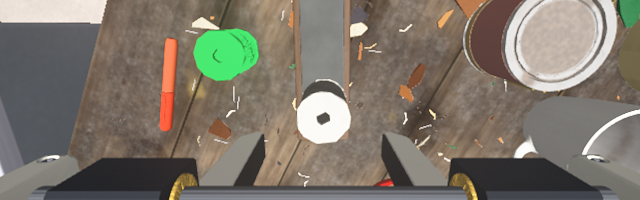

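Emit:
servo_tool(delta_pos=[[0,0.1,3],[0,0.1,6],[0,0.1,7.9],[0,0.1,8.4],[0,0.1,8.4],[0,0.1,8.4]], yaw=[0,0,0,0,0,0])

```text
time: 15.65
eef_pos: [551.1, 24.3, 62.2]
orientation: [0.721, 0.693, 0.0, 0.0]
force: [0.9, -0.1, 0.8]
opening: 74.3
```

Emit:
servo_tool(delta_pos=[[0,0,0],[0,0,0],[0,0,0],[0,0,0],[0,0,0],[0,0,0],[0,0,0],[0,0,0],[0,0,0]], yaw=[0,0,0,0,0,0,0,0,0], gripper=0.25)

```text
time: 16.55
eef_pos: [550.5, 24.6, 61.5]
orientation: [0.72, 0.694, 0.0, 0.0]
force: [-1.3, 0.1, 6.0]
opening: 45.6
```

Emit:
servo_tool(delta_pos=[[0,0,-1],[0,0,-3],[0,0,-6],[0,0,-9],[0,0,-9],[0,0,-9]], yaw=[0,0,0,0,0,0])

```text
time: 17.15
eef_pos: [550.4, 24.6, 151.6]
orientation: [0.72, 0.694, 0.0, 0.0]
force: [0.3, 0.3, -0.8]
opening: 44.8
```

```bash
python3 -c "
from h import *
import cv2
plan((638,-287.5,150),-2)
im=manip.read_camera('scene');cv2.imwrite('pics/s12.png',cv2.resize(im[145:285,235:435],None,fx=4,fy=4,interpolation=cv2.INTER_CUBIC))
"
```

```text
t 17.15 pos [550.4  24.6 151.6] jawang -2.2 F [ 0.3  0.3 -0.8] open 44.8 J1,6 [-0.04 -0.  ]
delta cm [-30.86   9.94   0.17] yaw -0.003
```

View pics/s12.png

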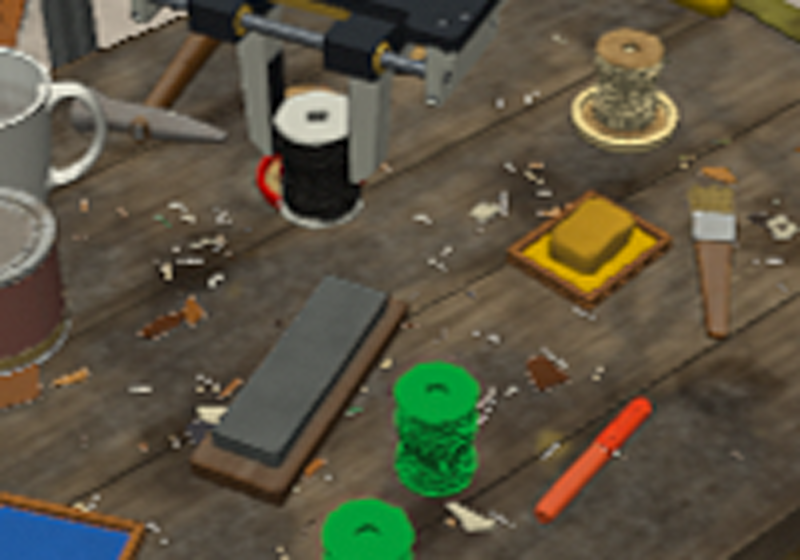

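Emit:
servo_tool(delta_pos=[[-4.5,1.5,0],[-9,3,0],[-13.5,4.5,0],[-18,6,0],[-22.5,7.3,0],[-27,8.7,0],[-30.9,9.9,0],[-30.9,9.9,0],[-30.9,9.9,0],[-30.9,9.9,0]], yaw=[0,0,0,0,0,0,0,0,0,0])

```text
time: 18.2
eef_pos: [637.1, -286.8, 150.2]
orientation: [0.72, 0.694, -0.0, -0.001]
force: [-0.3, 0.1, -0.3]
opening: 45.2
```

Emit:
servo_tool(delta_pos=[[0,0,2],[0,0,4.5],[0,0,6.5],[0,0,7],[0,0,7],[0,0,7]], yaw=[0,0,0,0,0,0])

```text
time: 18.8
eef_pos: [638.2, -287.7, 82.5]
orientation: [0.72, 0.694, 0.0, 0.001]
force: [0.0, -0.6, -1.6]
opening: 45.1
```

```bash
python3 -c "
from h import *
import cv2
plan((638,-287.5,37.5),-2)
im=manip.read_camera('scene');cv2.imwrite('pics/s13.png',cv2.resize(im[95:195,275:395],None,fx=6,fy=6,interpolation=cv2.INTER_CUBIC))
"
```

```text
t 18.8 pos [ 638.2 -287.7   82.5] jawang -2.1 F [ 0.  -0.6 -1.6] open 45.1 J1,6 [-0.49 -0.45]
delta cm [ 0.02 -0.02  4.5 ] yaw -0.003
```

View pics/s13.png

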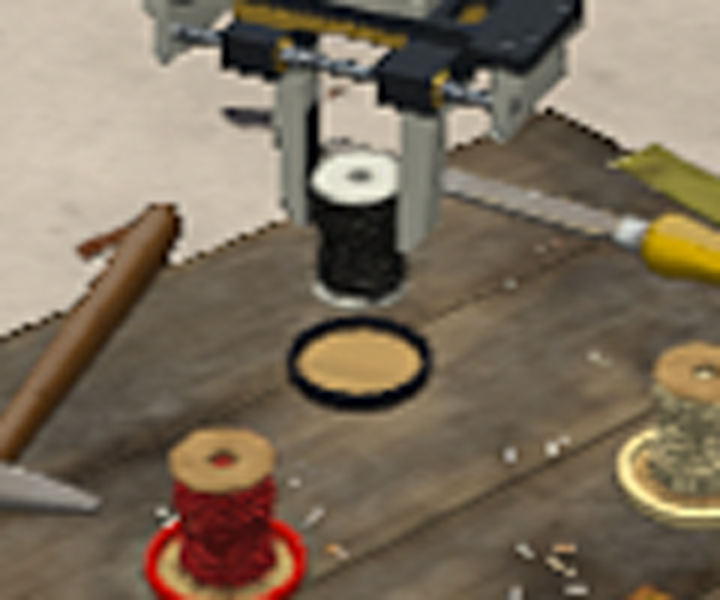

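Black is above its dish, axis around column 360 for both. Red stands upright in its dish.

Emit:
servo_tool(delta_pos=[[0,0,2],[0,0,3.3],[0,0,4],[0,0,4.3],[0,0,4.4],[0,0,4.5],[0,0,4.6],[0,0,4.65],[0,0,4.65]], yaw=[0,0,0,0,0,0,0,0,0])

```text
time: 19.75
eef_pos: [638.0, -288.2, 36.2]
orientation: [0.72, 0.694, 0.0, 0.001]
force: [-1.9, 2.1, 6.2]
opening: 45.4
```

```bash
python3 -c "
from h import *
import cv2
plan((638,-287.5,36),-2)
im=manip.read_camera('scene');cv2.imwrite('pics/s14.png',cv2.resize(im[95:195,275:395],None,fx=6,fy=6,interpolation=cv2.INTER_CUBIC))
"
```

```text
t 19.75 pos [ 638.  -288.2   36.2] jawang -2.2 F [-1.9  2.1  6.2] open 45.4 J1,6 [-0.49 -0.45]
delta cm [0.07 0.   0.02] yaw -0.003
```

View pics/s14.png

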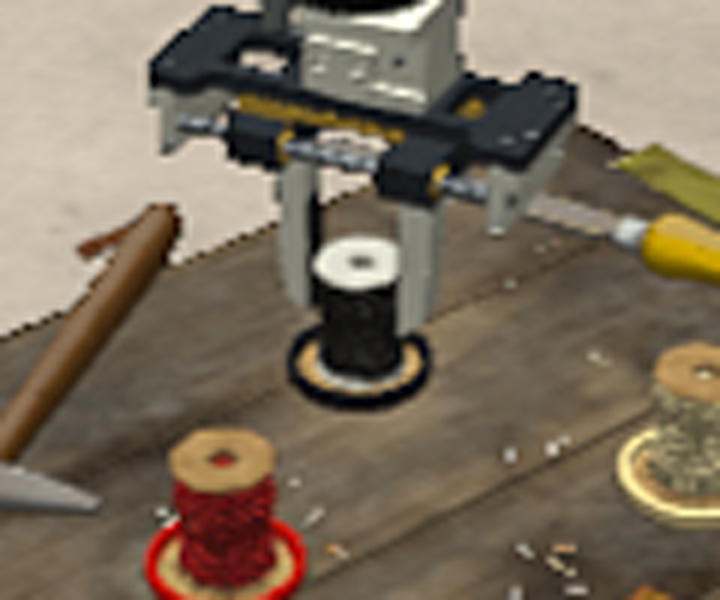

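Seated centrally on the floor (contact force 6 N). Releasing.

Emit:
servo_tool(delta_pos=[[0,0,0],[0,0,0],[0,0,0],[0,0,0]], yaw=[0,0,0,0], gripper=0.8)

```text
time: 20.2
eef_pos: [637.6, -287.9, 34.8]
orientation: [0.72, 0.694, -0.0, -0.0]
force: [0.5, -0.3, 0.2]
opening: 72.2
```

Emit:
servo_tool(delta_pos=[[0,0,-2],[0,0,-5],[0,0,-9],[0,0,-11],[0,0,-11]], yaw=[0,0,0,0,0])

```text
time: 20.7
eef_pos: [639.0, -288.6, 148.3]
orientation: [0.72, 0.694, 0.001, 0.003]
force: [0.2, -0.1, 0.6]
opening: 74.3
```

```bash
python3 -c "
from h import *
import cv2
plan((550,55.3,145),-2)
cv2.imwrite('pics/w15.png',manip.read_camera('wrist')[120:360])
"
```

```text
t 20.7 pos [ 639.  -288.6  148.3] jawang -2.2 F [ 0.2 -0.1  0.6] open 74.3 J1,6 [-0.49 -0.45]
delta cm [ 34.03 -10.2    0.2 ] yaw -0.003
```

View pics/w15.png

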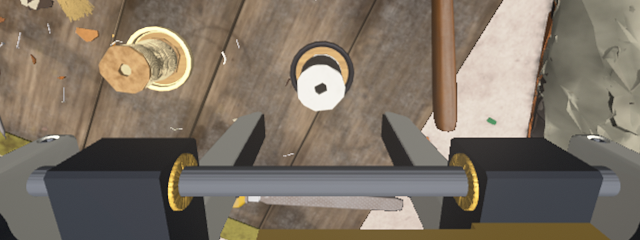

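Black stands in its dish. Next, the whetstone.

Emit:
servo_tool(delta_pos=[[4.5,-1.3,0],[9,-2.6,0],[13.5,-4,0],[18,-5.3,0],[22.5,-6.6,0],[27,-8,0],[31,-9.2,0],[34,-10.2,0],[34,-10.2,0],[34,-10.2,0]], yaw=[0,0,0,0,0,0,0,0,0,0])

```text
time: 21.75
eef_pos: [548.1, 55.8, 143.7]
orientation: [0.72, 0.694, -0.001, -0.001]
force: [-0.1, -1.3, -0.9]
opening: 74.2
```

```bash
python3 -c "
from h import *
import cv2
plan((550,55.3,145),-2)
cm=manip.camera_model('wrist')
cv2.imwrite('pics/w16.png',cv2.resize(manip.read_camera('wrist')[120:270,235:415],None,fx=4,fy=4,interpolation=cv2.INTER_CUBIC))
np.savez('pics/w16.npz',**cm)
im=manip.read_camera('scene');cv2.imwrite('pics/s16.png',cv2.resize(im[125:285,235:435],None,fx=4,fy=3.7,interpolation=cv2.INTER_CUBIC))
"
```

```text
t 21.75 pos [548.1  55.8 143.7] jawang -2.1 F [-0.1 -1.3 -0.9] open 74.2 J1,6 [0.02 0.05]
delta cm [-0.05  0.2  -0.13] yaw -0.002
```

View pics/w16.png

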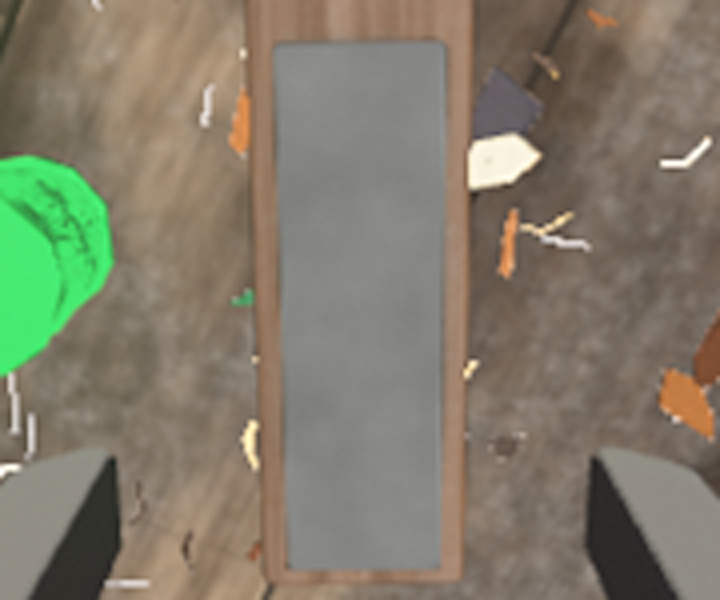

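View pics/s16.png

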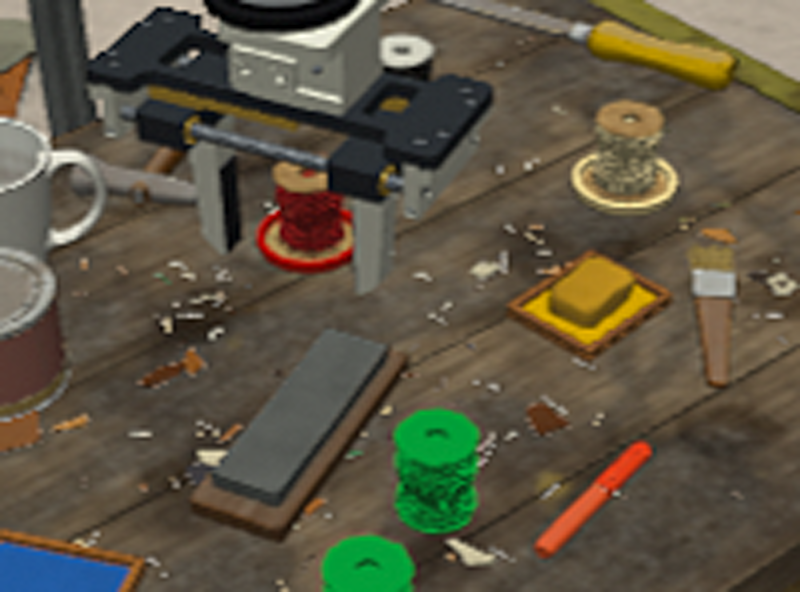

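```bash
python3 -c "
from h import *
cm=dict(np.load('pics/w16.npz'))
D=lambda u:crop(u,4,4,235,120)
print(rect([ray('w',D(u),30,cm) for u in [(273,42),(444,42),(440,570),(287,572)]]))
print(rect([ray('w',D(u),30,cm) for u in [(279,200),(443,200),(441,500),(286,500)]]))
"
```

```text
(array([549.3,  55. ]), array([ 41. , 139.6,  41.8, 140.2]), np.float64(-91.5))
(array([549.3,  46.5]), array([40.8, 80.8, 41.6, 80.8]), np.float64(-91.5))
```

Emit:
servo_tool(delta_pos=[[0,0.2,3],[0,0.2,7],[0,0.2,10],[0,0.2,11.5],[0,0.2,11.8],[0,0.2,11.8],[0,0.2,11.8]], yaw=[0,0,0,0,0,0,0])

```text
time: 22.55
eef_pos: [551.5, 55.5, 28.1]
orientation: [0.72, 0.693, 0.001, 0.001]
force: [-0.6, 0.0, -0.7]
opening: 74.7
```

```bash
python3 -c "
from h import *
plan((549.8,55.2,18.5),-1.8)
"
```

```text
t 22.55 pos [551.5  55.5  28.1] jawang -2.2 F [-0.6  0.  -0.7] open 74.7 J1,6 [0.02 0.05]
delta cm [-0.03 -0.17  0.96] yaw -0.007
```

Emit:
servo_tool(delta_pos=[[0,-0.1,0.4],[0,-0.1,0.8],[0,-0.1,0.9],[0,-0.1,0.9]], yaw=[0,0,0,0])

```text
time: 22.95
eef_pos: [549.5, 55.7, 17.7]
orientation: [0.72, 0.694, -0.0, -0.0]
force: [-0.1, 0.3, 1.2]
opening: 74.3
```

```bash
python3 -c "
from h import *
plan((549.8,55.2,18),-1.8)
"
```

```text
t 22.95 pos [549.5  55.7  17.7] jawang -2.2 F [-0.1  0.3  1.2] open 74.3 J1,6 [0.02 0.05]
delta cm [-0.05  0.03 -0.03] yaw -0.006
```

Emit:
servo_tool(delta_pos=[[0,0,-0.05],[0,0,-0.05],[0,0,-0.05],[0,0,-0.05],[0,0,-0.05],[0,0,-0.05],[0,0,-0.05],[0,0,-0.05],[0,0,-0.05],[0,0,-0.05]], yaw=[0,0,0,0,0,0,0,0,0,0], gripper=0.2)

```text
time: 23.95
eef_pos: [549.7, 55.6, 18.4]
orientation: [0.72, 0.694, 0.0, 0.0]
force: [0.3, 0.6, 0.1]
opening: 41.8
```

Emit:
servo_tool(delta_pos=[[0,0,-0.5],[0,0,-1.5],[0,0,-3],[0,0,-5],[0,0,-7],[0,0,-7],[0,0,-7]], yaw=[0,0,0,0,0,0,0])

```text
time: 24.65
eef_pos: [549.6, 55.7, 88.7]
orientation: [0.72, 0.694, 0.0, 0.0]
force: [-0.8, -0.0, -4.4]
opening: 41.4
```

```bash
python3 -c "
from h import *
import cv2
plan((611.3,283.7,88),8.7)
im=manip.read_camera('scene');cv2.imwrite('pics/s17.png',cv2.resize(im[155:355,175:375],None,fx=4,fy=3,interpolation=cv2.INTER_CUBIC))
"
```

```text
t 24.65 pos [549.6  55.7  88.7] jawang -2.2 F [-0.8 -0.  -4.4] open 41.4 J1,6 [0.02 0.05]
delta cm [23.02  5.3   0.08] yaw -0.19
```

View pics/s17.png

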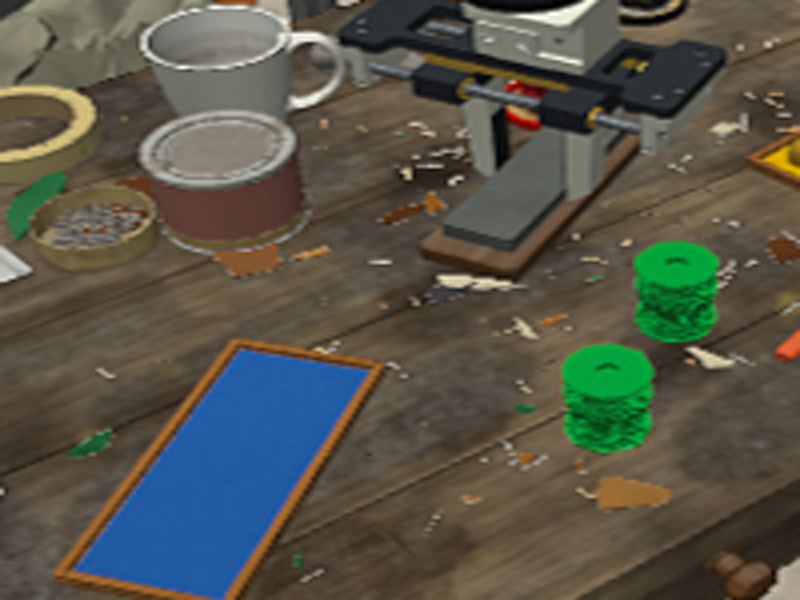

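Emit:
servo_tool(delta_pos=[[3,0.7,0],[6,1.4,0],[10,2.3,0],[14,3.2,0],[18,4.1,0],[21,4.8,0],[23,5.3,0],[23,5.3,0],[23,5.3,0],[23,5.3,0]], yaw=[-0.03,-0.06,-0.09,-0.12,-0.15,-0.18,-0.19,-0.19,-0.19,-0.19])

```text
time: 25.7
eef_pos: [610.8, 282.5, 87.5]
orientation: [0.652, 0.759, -0.001, -0.0]
force: [-0.2, 0.5, -3.7]
opening: 41.5
```

```bash
python3 -c "
from h import *
import cv2
plan((611.3,283.7,25),8.7)
cm=manip.camera_model('wrist');np.savez('pics/w18.npz',**cm)
cv2.imwrite('pics/w18.png',manip.read_camera('wrist'))
im=manip.read_camera('scene');cv2.imwrite('pics/s18.png',cv2.resize(im[205:385,165:345],None,fx=4,fy=3.3,interpolation=cv2.INTER_CUBIC))
im=manip.read_camera('top');cv2.imwrite('pics/t18.png',cv2.resize(im[140:220,160:280],None,fx=6,fy=6,interpolation=cv2.INTER_CUBIC))
c=np.array([611.3,283.7]);a=np.radians(8.7);X=np.array([np.cos(a),np.sin(a)]);Y=np.array([-X[1],X[0]])
for sx in(-1,1):
  for sy in(-1,1): print(sx,sy,proj('wrist',[*(c+sx*44*X+sy*97.5*Y),11],cm).round(1),proj('scene',[*(c+sx*44*X+sy*97.5*Y),11]).round(1))
"
```

```text
t 25.7 pos [610.8 282.5  87.5] jawang 8.7 F [-0.2  0.5 -3.7] open 41.5 J1,6 [0.36 0.21]
delta cm [0.12 0.08 6.25] yaw -0.001
-1 -1 [279.9 303.6] [270.8 274.8]
-1 1 [269.8  93.3] [231.2 357.2]
1 -1 [368.8 303.6] [232.8 266.6]
1 1 [379.1  93.1] [187.3 345.4]
```

View pics/w18.png

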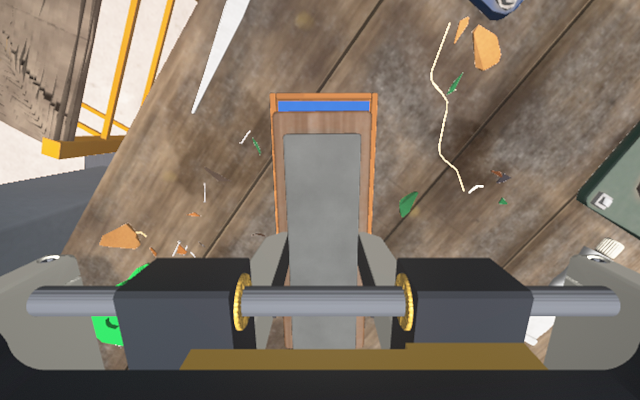

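View pics/s18.png

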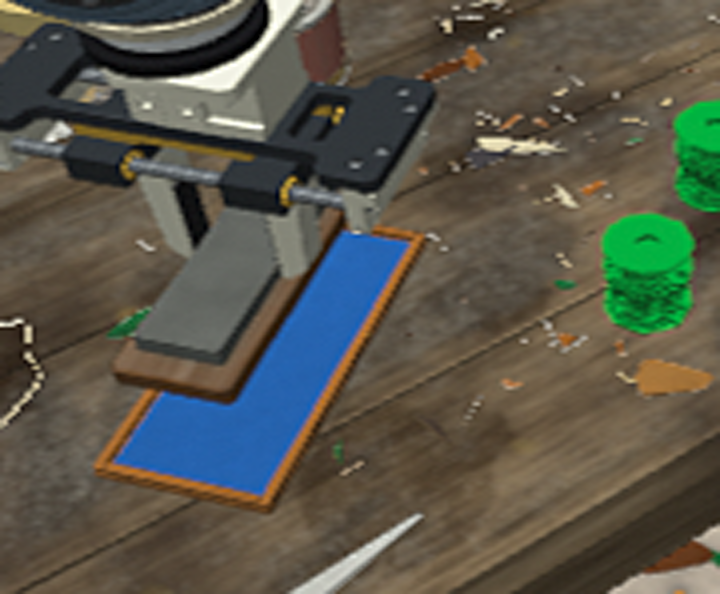

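View pics/t18.png

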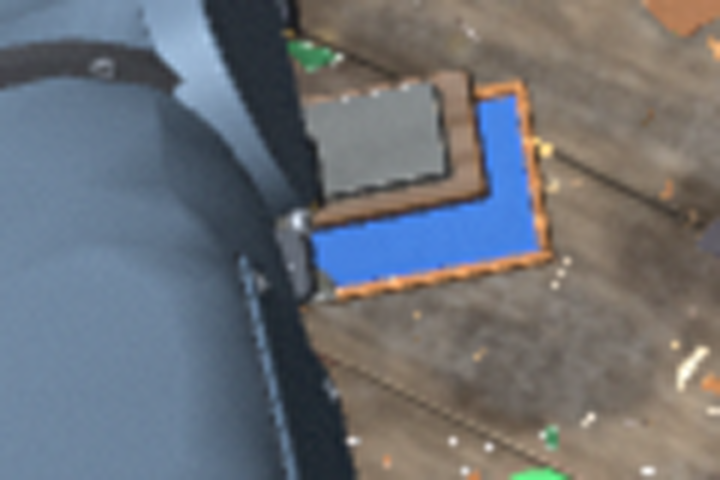

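Stone hangs level; the tray's far corners (270,94) and (377,94) agree with the prediction within 2 px. I'll lower it.

Emit:
servo_tool(delta_pos=[[0.1,0,2],[0.1,0,4],[0.1,0,5.3],[0.1,0,5.9],[0.1,0,6],[0.1,0,6],[0.1,0,6]], yaw=[0,0,0,0,0,0,0])

```text
time: 26.55
eef_pos: [611.7, 284.6, 29.3]
orientation: [0.651, 0.759, 0.001, 0.0]
force: [-0.1, 0.9, -4.2]
opening: 42.0
```

```bash
python3 -c "
from h import *
import cv2
plan((611.3,283.7,23),8.7)
cv2.imwrite('pics/w19.png',manip.read_camera('wrist'))
im=manip.read_camera('scene');cv2.imwrite('pics/s19.png',cv2.resize(im[205:385,165:345],None,fx=4,fy=3.3,interpolation=cv2.INTER_CUBIC))
"
```

```text
t 26.55 pos [611.7 284.6  29.3] jawang 8.7 F [-0.1  0.9 -4.2] open 42.0 J1,6 [0.37 0.21]
delta cm [-0.09 -0.05  0.63] yaw 0.0
```

View pics/w19.png

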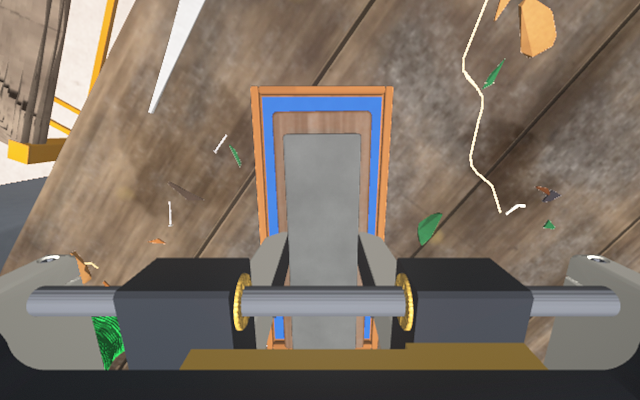

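View pics/s19.png

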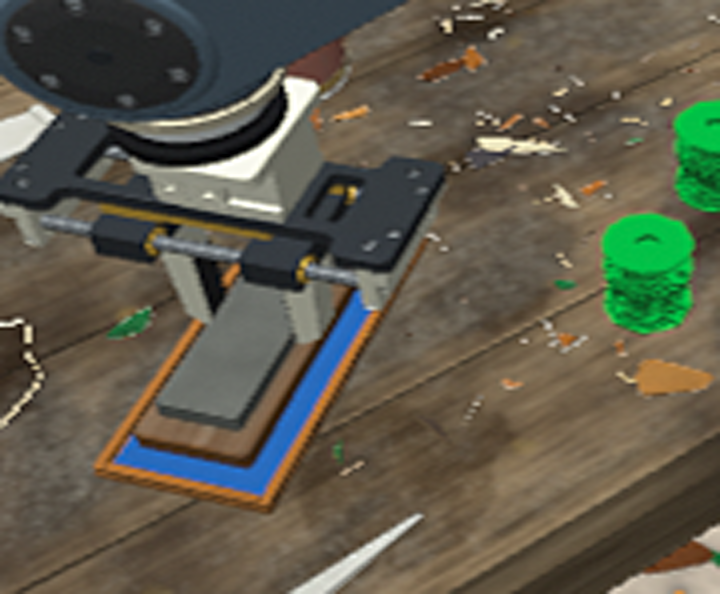

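Block (cols 272–374) is centred within the inner rim (260–385). Setting down.

Emit:
servo_tool(delta_pos=[[0,0,0.2],[0,0,0.4],[0,0,0.5],[0,0,0.55],[0,0,0.6],[0,0,0.6]], yaw=[0,0,0,0,0,0])

```text
time: 27.25
eef_pos: [611.1, 284.5, 23.5]
orientation: [0.651, 0.759, -0.0, -0.0]
force: [-6.0, -3.0, 9.8]
opening: 41.7
```

```bash
python3 -c "
from h import *
plan((611.3,283.7,23),8.7)
"
```

```text
t 27.25 pos [611.1 284.5  23.5] jawang 8.7 F [-6.  -3.   9.8] open 41.7 J1,6 [0.37 0.21]
delta cm [-0.08  0.01  0.05] yaw 0.0
```

Emit:
servo_tool(delta_pos=[[0,0,0],[0,0,0],[0,0,0],[0,0,0],[0,0,0]], yaw=[0,0,0,0,0], gripper=0.75)

```text
time: 27.75
eef_pos: [611.2, 284.5, 22.3]
orientation: [0.651, 0.759, 0.0, 0.0]
force: [1.0, -0.2, 0.2]
opening: 69.6
```

Emit:
servo_tool(delta_pos=[[0,0,-1],[0,0,-4],[0,0,-8],[0,0,-13],[0,0,-18],[0,0,-20],[0,0,-20]], yaw=[0,0,0,0,0,0,0])

```text
time: 28.45
eef_pos: [612.4, 285.0, 227.1]
orientation: [0.651, 0.759, 0.003, 0.002]
force: [0.6, -0.2, -0.5]
opening: 69.9
```

```bash
python3 -c "
from h import *
import cv2
plan((480,100,225),8.7)
cv2.imwrite('pics/w20.png',manip.read_camera('wrist'))
cv2.imwrite('pics/s20.png',manip.read_camera('scene'))
"
```

```text
t 28.45 pos [612.4 285.  227.1] jawang 8.7 F [ 0.6 -0.2 -0.5] open 69.9 J1,6 [0.37 0.21]
delta cm [-16.28 -15.89   0.08] yaw 0.0
```

View pics/w20.png

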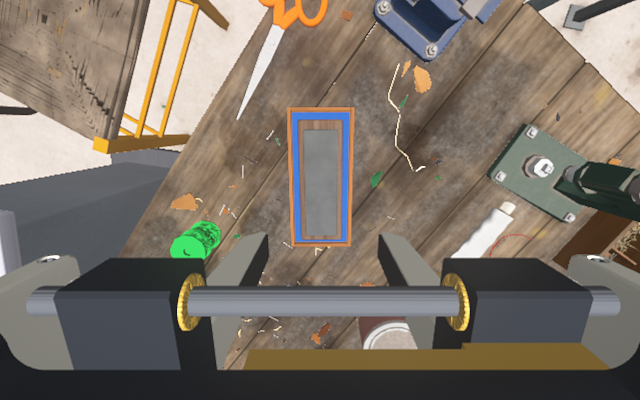

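View pics/s20.png

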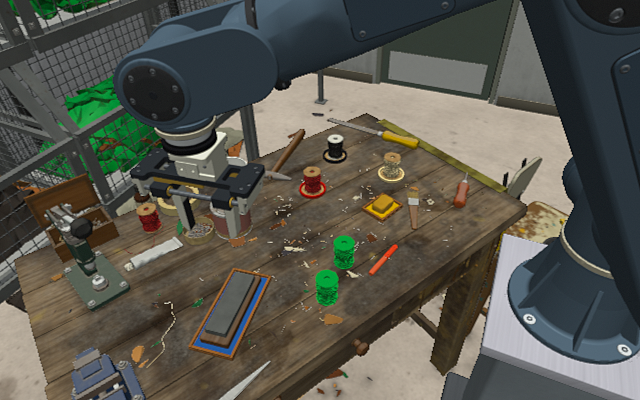

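Stone lies in the blue tray with clearance on every side. One last check with the top camera.

```bash
python3 -c "
from h import *
import cv2
im=manip.read_camera('top');cv2.imwrite('pics/t21.png',cv2.resize(im[130:260,170:450],None,fx=2.85,fy=2.85,interpolation=cv2.INTER_CUBIC))
im=manip.read_camera('scene');cv2.imwrite('pics/s21.png',cv2.resize(im[120:220,290:420],None,fx=6,fy=6,interpolation=cv2.INTER_CUBIC))
"
```

```text
(no output)
```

View pics/t21.png

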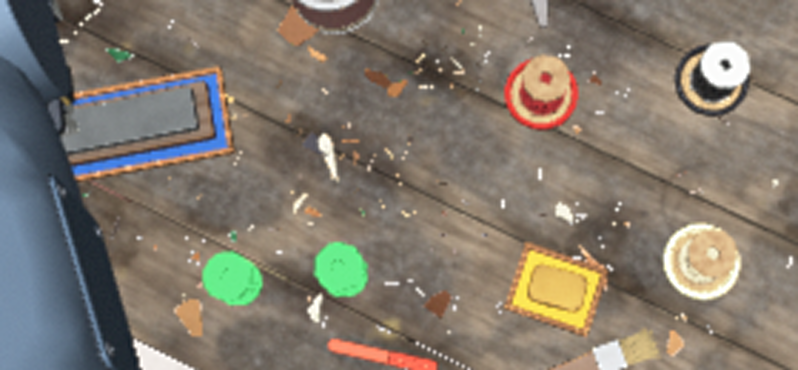

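View pics/s21.png

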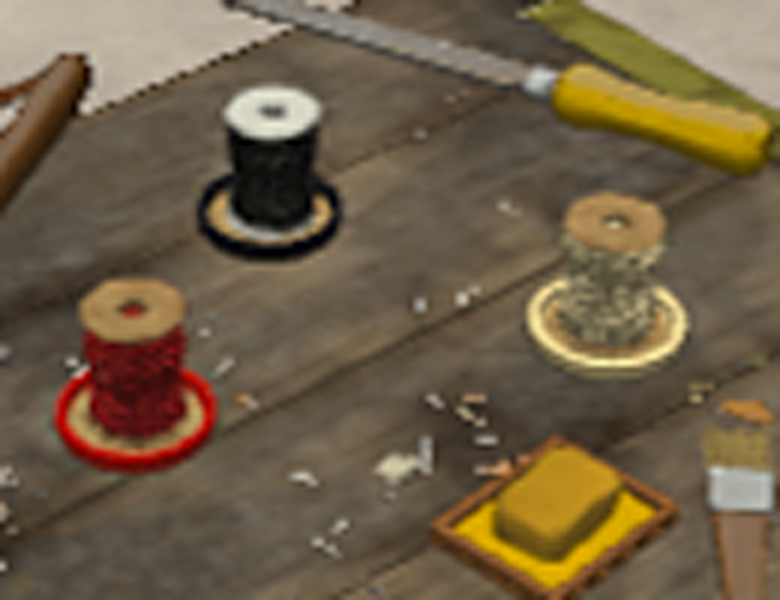

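All pieces are upright or flat inside their rims, and the cream spool is where it was. Handing in.

```bash
python3 -c "
from plant import manip
print(manip.hand_in()); print(manip.state()['time'])"
```

```text
the job is handed in; nothing more can be done
None
the job is handed in; nothing more can be done
```

The pile is taken apart and everything is in its place. I moved the wax, the red spool, the black spool and the whetstone, in that order, and handed the job in at about 28.6 s of the 109 s allowed.

The last scene, top and wrist pictures show:
- **Wax:** flat in the yellow-floored tray.
- **Spools:** red and black upright in their own dishes.
- **Whetstone:** stone side up in the blue-floored tray, with clearance on every side. The last top view was partly hidden by the arm here, so this rests on the wrist and scene pictures.
- **Cream spool:** still standing in its dish, undisturbed.

The gripper was open and clear of everything at hand-in. The highest force in the readings I took was about 12 N, when the stone touched down. No check failed or disagreed; position cross-checks mostly matched within about 4 mm. The exception was the black spool in the first scene view, which came out about 7 mm off; the wrist camera settled that before I gripped it.

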